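# Set and lock the guide post of a cased knife sharpener

## Robot

A 6-joint arm with a two-finger parallel gripper is mounted at the origin on a cart in front of the work surface, level with it; the furniture and walls round the work are solid. World frame = base frame: x ahead of the robot, y to its left, z up, the work surface at z = 0. Lengths are in mm, angles in rad, forces in N, time in s.
With the tool pointing down it reaches from about 300 to 825 mm from the base axis. Payload 5.4 kg.
Tool frame: the origin (TCP) lies midway between the tips of the shut fingers; the grasp point (between the pads) lies 19 mm behind it; z points along the fingers, y is the line along which they close (so a half turn about z gives the same grasp; the last joint's range is limited). The gripper opens to 92 mm and grips with 3 to 60 N. Pads are 20 mm wide; open, the fingers measure 128 mm over their backs; the gripper's body (75 mm by 189 mm) begins 69 mm behind the grasp point.
Start: joints at [-1.496, 0.158, 1.597, -0, 1.386, -0.21], TCP at [161.532, -551.827, 214.601] pointing down, gripper open.
Joint ranges: [-2.91, 2.91], [-0.94, 2.29], [0.18, 2.7], [-1.29, 4.43], [0.17, 2.64], [-3, 3]. Speed limits (rad/s): [2.57, 2.57, 3.14, 3.14, 3.14, 3.14].

## Interface

Orientations are given as a unit quaternion [x, y, z, w].
In Python, from workcell import * gives the robot as it stands.
- The arm moves only by the shell command python3 -m crank 'ROWS' [FORCE]. ROWS is JSON, a list that holds one entry, the list of rows, each a list of 5 numbers: the shift along the tool's x, y, z in m, then the turn about the tool's z in rad, then the closure, from -1 (fully open) to 1 (shut). A call has 1 to 8 rows; each row is the pose to reach, as a shift and turn from the pose commanded when the call began, along the tool's axes at that moment; what a row does not reach only later rows make up. A row lasts 1/10 s, in which the tool goes at most 50 mm and 8.59 degrees, less where a joint would pass 70% of its speed; a pose out of reach is approached as far as the arm can. A call with a gripper value outside its range is refused whole. The fingers move at their own pace and stop on an object; FORCE is the grip in N (left out, the last holds). Time passes only in rows, so rows that repeat a pose let the fingers close. It gives the time, the measured TCP pose, the force, the opening and the grip force at its end, in the units of the state.
- get_obs(): the state, without advancing time (a new reading comes with each control period).
- camera(name): name is "scene" or "top" or "wrist"; returns a dict with "image" (384x512x3 uint8, red, green, blue), "range_z" (384x512 float32, mm along the optical axis (not along the pixel's ray), 0 where there is no reading), "fx", "fy", "cx", "cy" (pixels), "eye" and "orientation" of the camera in the world. Camera axes: x right, y up, looking along -z (the intrinsics and any distortion apply to the point x, -y, -z); pixel columns grow to the right and rows downward; lengths in mm; the calibration is good to about 2 mm. The wrist camera is an equidistant fisheye: a pixel r from the principal point sees the ray r / f radians off the axis. A picture is of the moment at which its call begins.
- sign_off(): hands the job in; it is judged then, once.
The state is a dict: "t": time; "joints": joint angles; "joint_vel": joint speeds; "joint_torque": joint torques, N m; "eef_pos": TCP position; "eef_rot": TCP orientation; "ft_force": force on the tool from outside, world axes, zero at the start; "ft_torque": the same for the moment, N m; "opening": finger opening in mm; "grasp_force": force on a finger pad.
Only numpy, scipy, OpenCV 4.12 (cv2) and the standard library are available. Lean on these libraries where they do the work, as an engineer would, in place of code of your own. Each camera call takes 0.05 s, during which the arm holds its last target. There are 200 camera calls.

## Task

Lift the lid of the green knife-sharpener case open until it leans back on its stop. Then take the guide post inside by its round head, draw it up until its red ring has just come out of the clamp collar (the ring's lower edge level with the collar's top), and while holding it at that mark swing the blue cam lever clockwise until it is fully shut. Finish with the post's head still gripped and at the mark, and leave the scissors, the pepper mill and the tin where they are.

Things in the scene. Friction and masses are not known exactly. Their poses are not given: they have to be found in the camera images.
- case: green knife-sharpener case, fixed on the worktop, 200 (x) x 320 (y) mm; base walls 55 mm high, 4 mm thick. Origin: centre of its underside. At yaw 0 its front (carrying handle) faces the robot (-x), its y points to the robot's left. The guide post stands inside at x = -10, y = +75 mm; the knife clamp, stones and rod right of it (y -20 and less) are fixed and below 60 mm
- lid (a joint): the case's lid (green, 200 x 320 x 50 mm, about 0.45 kg), hinged along the far rim: 0 = closed, grows as the front edge lifts, 1.75 rad = resting on its stop, leaning back. It falls shut by itself below about 1.3 rad and falls open onto the stop beyond that
- lid_hinge (a point): middle of the lid's hinge line, on the far rim 55 mm above the worktop; the line runs along the case's y
- lid_bar (a point): middle of the lid's black carrying handle: a round bar 10 mm thick, straight for 88 mm along the case's y, 36 mm in front of the lid's front face (31 mm gap) and, lid closed, 77 mm above the worktop. It is 237 mm from the hinge line and swings round it with the lid
- post (a joint): height of the sliding guide post in its collar: 0 = fully down (as at the start), 0.042 m = fully up. Bright steel shaft 16 mm thick with dark scale rings and one red ring; post and head weigh about 0.33 kg, and while the lever is open they drop back down when let go
- head: ribbed dark and bright round head on top of the post, 28 mm diameter, from 4 to 39 mm above this origin, with a brass ball on top to 48 mm; origin on the post's axis, level with the collar's top while the post is down. It moves up and down with the post and swivels freely on it about the vertical axis
- post_mark (a point): lower edge of the 5 mm high red ring on the post, on its axis; hidden inside the collar while the post is down (28 mm below the collar's top)
- collar_top (a point): centre of the clamp collar's top face (bright ring of 24 mm diameter through which the post slides), fixed in the case 48 mm above the worktop
- lever (a joint): blue cam lever of the collar, swinging about a vertical axis 5 mm behind (case +x of) the post's axis: 0 = open, grows as it swings clockwise seen from above, 0.90 rad = fully shut, on its stop. It starts within 0.12 rad of open and needs at most about 10 N at the tab; once shut, its cam clamps the post and it stays shut
- lever_tab (a point): middle of the top of the lever's upright blue thumb tab: a plate 18 mm long (pointing away from the post), 8 mm thick, 20 to 38 mm from the post's axis, up to 50 mm above the collar's top, so a finger of the hand that holds the raised head can sweep it round. Open, it stands in front of the post and a little to the right; shut, in front and a little to the left
- scissors: scissors with red handles, 87 x 199 x 9 mm, lying loose; origin: centre of the underside
- pepper_mill: wooden pepper mill, 58 mm diameter, 170 mm tall, loose; origin: centre of the underside
- tuna_tin: round food tin, 86 mm diameter, 40 mm tall, loose; origin: centre of the underside

How it is judged (in metres and radians):
On the way, in this order (a step that is already met when the one before it is completed fails the run):
1. the lid is lifted and rests on its stop (1.67 rad or more) (value of joint lid above 1.67 rad), for 0.3 s.
2. the post is held by its head at the mark (within 4 mm) with the lever still open (under 0.3 rad) (z of post_mark in the frame of collar_top between -0.004 and 0.004 m and contact force between the fingers and head above 3 N and value of joint lever below 0.3 rad), for 0.2 s.
At the end, for the whole second after the job is handed in: The lid rests on its stop (1.67 rad or more), the cam lever is shut (0.80 rad or more of 0.90), the red ring's lower edge is within 4 mm of the collar's top, and the fingers still grip the post's head (more than 3 N) with the post at rest (value of joint lid above 1.67 rad and value of joint lever above 0.8 rad and z of post_mark in the frame of collar_top between -0.004 and 0.004 m and contact force between the fingers and head above 3 N and linear speed of head below 0.02 m/s); the arm keeps its last pose, push and grip.
It fails at once if the lever is swung shut while the post is off its mark by more than 6 mm (value of joint lever above 0.5 rad and not (z of post_mark in the frame of collar_top between -0.006 and 0.006 m)).
It fails at once if the scissors is pushed away by more than 3 cm (distance of scissors from where it was at the start of the episode above 0.03 m).
It fails at once if the pepper mill is pushed away by more than 3 cm (distance of pepper_mill from where it was at the start of the episode above 0.03 m).
It fails at once if the tin is pushed away by more than 3 cm (distance of tuna_tin from where it was at the start of the episode above 0.03 m).
It also fails if it takes over 64 s, if anything falls off the work surface, if the arm or the gripper's body presses on something with over 40 N, if the wrist force passes 120 N, or if a joint passes its speed limit or range.

## Working session

There is one attempt and no reset: what is moved stays moved. The work goes in short steps, Python scripts to look and compute and a shell command to move; the robot and the scene stay as the last step left them, time stands still between calls to the robot, and variables do not carry over. Pictures are saved under pics/ and viewed, at most 10 in all, crops included, and the job is handed in when it is done.

```bash
ls; mkdir -p pics; python3 - <<'E'
from workcell import *
import cv2,numpy as np
o=get_obs();print({k:np.round(v,3).tolist() for k,v in o.items()})
ims=[]
for n in("scene","top"):
    c=camera(n);np.savez(f"pics/{n}0.npz",**c);print(n,c["fx"],c["fy"],c["cx"],c["cy"],c["eye"],c["orientation"],[k for k in c])
    cv2.imwrite(f"pics/{n}0.png",c["image"][:,:,::-1])
E
```

```text
pics
{'t': 0.0, 'joints': [-1.496, 0.159, 1.598, -0.0, 1.386, -0.21], 'joint_vel': [-0.002, -0.001, 0.0, -0.001, 0.001, 0.0], 'joint_torque': [0.001, -38.557, -32.211, 0.07, 0.038, -0.0], 'eef_pos': [161.464, -551.194, 213.598], 'eef_rot': [0.99, 0.142, 0.0, -0.001], 'ft_force': [-0.168, -0.222, 0.074], 'ft_torque': [0.049, -0.013, -0.011], 'grasp_force': 0.0, 'opening': 91.951}
scene 475.525234129273 475.525234129273 257.7997480567177 192.72083060117785 [ -520.18981007 -1071.11381723  1008.80211043] [ 0.43369807 -0.19375378 -0.34333943  0.81023669] ['image', 'range_z', 'fx', 'fy', 'cx', 'cy', 'eye', 'orientation']
top 467.41983022556957 467.41983022556957 262.7396014676491 193.38719528926296 [ 257.8364728  -190.75157704 1571.97093397] [-0.08791237  0.03613511  0.7042654  -0.70354524] ['image', 'range_z', 'fx', 'fy', 'cx', 'cy', 'eye', 'orientation']
```

View pics/top0.png

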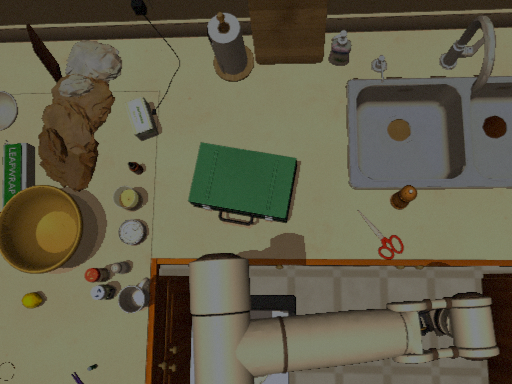

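View pics/scene0.png

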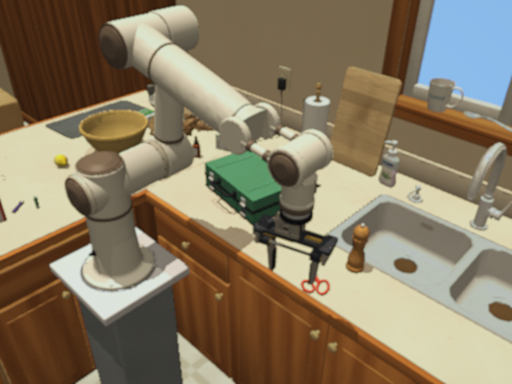

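The top view shows the green case centred near pixel (243,182), with its black handle at (237,216) on the robot side. The scissors are at (383,235), the mill at (403,197) and the tin near (131,231). The scene view shows the same layout, with the gripper beside the case.

```bash
cat > h.py <<'E'
import numpy as np,cv2
from scipy.spatial.transform import Rotation as R
def cloud(c):
    h,w=c["range_z"].shape;v,u=np.mgrid[:h,:w]
    z=c["range_z"].astype(float)
    x=(u-c["cx"])/c["fx"];y=(v-c["cy"])/c["fy"]
    p=np.stack([x*z,-y*z,-z],-1)
    return p@R.from_quat(c["orientation"]).as_matrix().T+c["eye"]
def proj(c,P):
    q=(np.atleast_2d(P)-c["eye"])@R.from_quat(c["orientation"]).as_matrix()
    return np.c_[c["cx"]+c["fx"]*q[:,0]/-q[:,2],c["cy"]-c["fy"]*q[:,1]/-q[:,2]]
E
python3 - <<'E'
from h import *
for n in("top","scene"):
    c=dict(np.load(f"pics/{n}0.npz"));P=cloud(c);im=c["image"].astype(int)
    g=(im[...,1]>im[...,0]*1.6)&(im[...,1]>im[...,2]*1.2)&(c["range_z"]>0)
    X=P[g];X=X[(X[:,0]>250)&(X[:,0]<800)&(abs(X[:,1])<300)]
    t=X[(X[:,2]>90)&(X[:,2]<125)]
    print(n,len(t),"z",np.median(t[:,2]),cv2.minAreaRect(t[:,:2].astype(np.float32)))
    if n=="top":
        table=P[(P[...,0]>330)&(P[...,0]<420)&(P[...,1]>-250)&(P[...,1]<-100)];print("table z",np.median(table[:,2]))
        b=P[195:228,205:275].reshape(-1,3);ii=im[195:228,205:275].reshape(-1,3)
        k=(ii.max(1)<60)&(b[:,2]>60)&(b[:,2]<95);print("bar",b[k].mean(0),k.sum());print(cv2.minAreaRect(b[k][:,:2].astype(np.float32)))
    for nm,m in(("red",(im[...,0]>150)&(im[...,1]<80)),):
        Y=P[m&(c["range_z"]>0)];Y=Y[(Y[:,0]>200)&(Y[:,0]<500)&(Y[:,1]<0)];print(nm,Y.min(0),Y.max(0))
    print("mill",P[197,403] if n=="top" else P[240,358])
E
```

```text
top 5895 z 105.04851389685109 ((565.1414184570312, -13.443649291992188), (318.7701721191406, 200.16140747070312), 79.7198715209961)
table z -0.26292458438672384
bar [450.58553582   1.90312724  79.20466116] 226
((446.66668701171875, -1.7001724243164062), (226.1497039794922, 40.6064567565918), 79.76128387451172)Traceback (most recent call last):
  File "<stdin>", line 13, in <module>
    return umr_minimum(a, axis, None, out, keepdims, initial, where)
ValueError: zero-size array to reduction operation minimum which has no identity
```

```bash
cat >> h.py <<'E'
C=np.array([565.1,-13.4,0.]);YAW=np.radians(-10.3)
RC=R.from_euler('z',YAW)
def case(p): return RC.apply(p)+C
def rel(target,xdeg=None):
    "tool-frame shift (m) and turn from measured pose to world target / tool-x heading"
    from workcell import get_obs
    o=get_obs();r=R.from_quat(o["eef_rot"]);d=r.inv().apply(np.array(target)-o["eef_pos"])/1000
    X=r.as_matrix()[:,0];a=np.degrees(np.arctan2(X[1],X[0]))
    t=None if xdeg is None else -np.radians((xdeg-a+180)%360-180)
    print("t",round(o["t"],2),"pos",np.round(o["eef_pos"],1),"heading",round(a,2),"shift",np.round(d,4),"turn",t,"F",np.round(o["ft_force"],1),"open",round(o["opening"],1),"grip",round(o["grasp_force"],1),"q",np.round(o["joints"],2))
E
python3 - <<'E'
from h import *
c=dict(np.load("pics/top0.npz"));P=cloud(c);L=RC.inv().apply((P-C).reshape(-1,3));
im=c["image"].reshape(-1,3).astype(int)
k=(L[:,0]>-145)&(L[:,0]<-118)&(abs(L[:,1])<75)&(L[:,2]>60);print(len(L[k]),np.median(L[k],0),L[k].min(0),L[k].max(0))
b=case([-136,0,77]);print("bar",b,"post",case([-10,75,48]),"hinge",case([100,0,55]))
print(proj(c,[case([-136,y,77]) for y in(-44,0,44)]))
rel([b[0],b[1],200],79.7)
E
```

```text
121 [-134.02190582   -1.82443075   80.59832933] [-140.64457603  -55.66841777   69.68158706] [-118.67575397   57.18512119   90.47220854]
bar [431.29163484  10.91710126  77.        ] post [568.67131575  62.1794      48.        ] hinge [663.48850379 -31.28022151  55.        ]
[[247.88059585 224.11353083]
 [234.59939456 221.72789154]
 [221.3974171  219.35648286]]
t 0.1 pos [ 161.5 -551.3  213.7] heading 16.32 shift [ 0.4169 -0.4637  0.0146] turn -1.1062243547377564 F [ 0.3 -0.7  0.3] open 91.9 grip 0.0 q [-1.5   0.16  1.6  -0.    1.39 -0.21]
```

```bash
python3 - <<'E'
from h import *
im=cv2.imread("pics/top0.png")[130:240,180:310];cv2.imwrite("pics/case.png",cv2.resize(im,None,fx=5,fy=5,interpolation=cv2.INTER_CUBIC))
E
```

```text
(no output)
```

View pics/case.png

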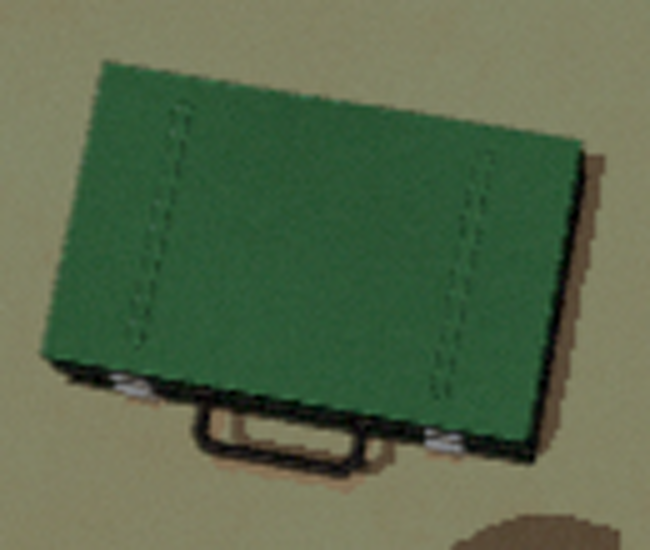

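The crop shows the handle bar centred near (275,462), which is full-image pixel (235,222). My projection gave (234.6,221.7), so the case pose is confirmed.

```bash
python3 -m crank '[[[0.032,-0.0355,0,-0.13,-1],[0.064,-0.071,0,-0.26,-1],[0.096,-0.107,0,-0.39,-1],[0.128,-0.143,0,-0.52,-1],[0.16,-0.178,0,-0.65,-1],[0.192,-0.214,0,-0.78,-1],[0.224,-0.25,0,-0.91,-1],[0.256,-0.285,0,-1.04,-1]]]'
python3 -c "
from h import *
rel([431.3,10.9,200],79.7)"
```

```text
t: 0.9
eef_pos: [327.4, -204.4, 214.3]
eef_rot: [0.787, 0.617, 0.0, -0.0]
ft_force: [0.4, 1.2, 0.8]
opening: 91.6
grasp_force: 0.0
t 0.9 pos [ 327.4 -204.4  214.3] heading 76.17 shift [0.2339 0.0495 0.0144] turn -0.06159619889219603 F [0.4 1.2 0.8] open 91.6 grip 0.0 q [-0.87 -0.37  2.09  0.    1.43 -0.63]
```

```bash
python3 -m crank '[[[0.047,0.01,0.003,-0.02,-1],[0.094,0.02,0.006,-0.04,-1],[0.141,0.03,0.009,-0.06,-1],[0.188,0.04,0.012,-0.06,-1],[0.234,0.0495,0.014,-0.06,-1],[0.234,0.0495,0.014,-0.06,-1],[0.234,0.0495,0.014,-0.06,-1]]]'
python3 -c "
from h import *
from workcell import camera
rel([431.3,10.9,60],79.7)
c=camera('wrist');np.savez('pics/w1.npz',**c);cv2.imwrite('pics/w1.png',c['image'][:,:,::-1])
print(c['eye'],R.from_quat(c['orientation']).as_matrix(),c['fx'])
"
```

```text
t: 1.6
eef_pos: [431.8, 9.3, 200.1]
eef_rot: [0.769, 0.64, -0.001, -0.0]
ft_force: [-0.0, -0.4, -0.3]
opening: 91.9
grasp_force: 0.0
t 1.6 pos [431.8   9.3 200.1] heading 79.51 shift [ 0.0015 -0.0006  0.1401] turn -0.003300865258387076 F [-0.  -0.4 -0.3] open 91.9 grip 0.0 q [-0.26 -0.22  1.99 -0.    1.37 -0.08]
[445.03010814  77.71094006 370.43234037] [[ 0.9832999   0.17590831  0.04666446]
 [-0.18198615  0.95255216  0.24397833]
 [-0.00153252 -0.24839616  0.96865732]] 297.3186396354542
```

View pics/w1.png

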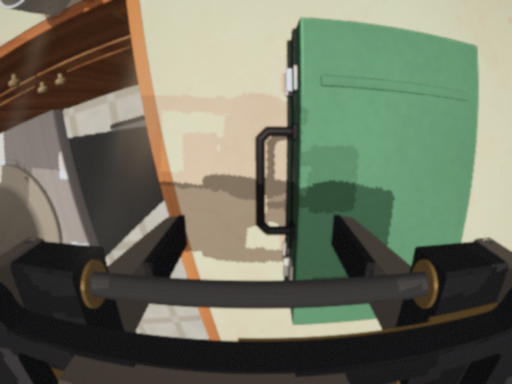

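The wrist view shows the handle bar as a vertical black line at column 261, rows 130 to 230. It lies midway between the finger tips, at columns 180 and 340.

```bash
cat >> h.py <<'E'
def fproj(c,P):
    q=(np.atleast_2d(P)-c["eye"])@R.from_quat(c["orientation"]).as_matrix()
    x,y,z=q[:,0],-q[:,1],-q[:,2];r=np.hypot(x,y);s=np.arctan2(r,z)/r
    return np.c_[c["cx"]+c["fx"]*s*x,c["cy"]+c["fy"]*s*y]
E
python3 - <<'E'
from h import *
c=dict(np.load("pics/w1.npz"))
print(fproj(c,[case([-136,y,77]) for y in(-44,0,44)]));print(fproj(c,[case([-100,y,105]) for y in(-160,160)]))
im=c["image"].astype(int).max(2)
for r in (160,190,205): print(r,np.where(im[r,245:280]<50)[0]+245)
E
```

```text
[[258.09144895 223.60526761]
 [257.92151595 182.91594865]
 [257.75205575 139.48299714]]
[[290.01538842 325.6296721 ]
 [297.3385714   16.79389441]]
160 [258 261 262]
190 [257 258 259 260 261 262 263]
205 [257 258 259 260 261 262]
```

```bash
python3 -m crank '[[[0.0015,0,0.03,0,0.43],[0.0015,0,0.05,0,0.43],[0.0015,0,0.05,0,0.43],[0.0015,0,0.05,0,0.43],[0.0015,0,0.05,0,0.43],[0.0015,0,0.05,0,0.43],[0.0015,0,0.05,0,0.43],[0.0015,0,0.05,0,0.43]]]' 20
python3 -c "
from h import *
rel([431.3,10.9,60],79.7)"
```

```text
t: 2.45
eef_pos: [432.7, 9.9, 151.1]
eef_rot: [0.77, 0.638, 0.0, 0.0]
ft_force: [1.0, -0.2, 0.0]
opening: 29.8
grasp_force: 0.0
t 2.45 pos [432.7   9.9 151.1] heading 79.34 shift [ 0.0007 -0.0017  0.0911] turn -0.0062585448166740335 F [ 1.  -0.2  0. ] open 29.8 grip 0.0 q [-0.26 -0.17  2.05 -0.    1.26 -0.07]
```

```bash
python3 -m crank '[[[0.0005,0,0.02,0,0.5],[0.0005,0,0.038,0,0.5],[0.0005,0,0.055,0,0.5],[0.0005,0,0.072,0,0.5],[0.0005,0,0.09,0,0.5],[0.0005,0,0.09,0,0.5]]]' 15
python3 -m crank '[[[0,0,0,0,1],[0,0,0,0,1],[0,0,0,0,1],[0,0,0,0,1],[0,0,0,0,1]]]' 15
python3 -c "
from h import *
rel([431.3,10.9,60],79.7)"
```

```text
t: 3.05
eef_pos: [430.5, 11.1, 58.6]
eef_rot: [0.77, 0.638, -0.001, -0.002]
ft_force: [-0.8, 0.8, -0.3]
opening: 23.1
grasp_force: 0.0
t: 3.55
eef_pos: [432.9, 10.4, 61.6]
eef_rot: [0.77, 0.638, 0.0, 0.0]
ft_force: [-3.0, 1.7, 5.5]
opening: 9.3
grasp_force: 15.0
t 3.55 pos [432.9  10.4  61.6] heading 79.36 shift [ 0.0002 -0.0017  0.0016] turn -0.006001498751084854 F [-3.   1.7  5.5] open 9.3 grip 15.0 q [-0.26 -0.03  2.12 -0.    1.05 -0.07]
```

```bash
python3 -m crank '[[[0,0.0034,-0.0235,0,1],[0,0.0091,-0.0464,0,1],[0,0.0171,-0.0688,0,1],[0,0.0272,-0.0902,0,1],[0,0.0395,-0.1104,0,1],[0,0.0537,-0.1294,0,1],[0,0.0697,-0.1468,0,1],[0,0.0874,-0.1626,0,1]]]' 15
python3 -c "
from h import *
rel(case([-10,0,300]),79.7)
for t in np.arange(.9,1.8,.1):
  a=.093+t;print(round(t,2),237*np.cos(.893)-237*np.cos(a),-(237*np.sin(a)-237*np.sin(.893)))
"
```

```text
t: 4.35
eef_pos: [516.5, -4.8, 225.0]
eef_rot: [0.77, 0.639, -0.002, -0.002]
ft_force: [-9.7, 2.7, 8.7]
opening: 9.1
grasp_force: 15.0
t 4.35 pos [516.5  -4.8 225. ] heading 79.38 shift [ 0.0005  0.0389 -0.0753] turn -0.005591127917213167 F [-9.7  2.7  8.7] open 9.1 grip 15.0 q [-0.24  0.    1.74  0.    1.4  -0.06]
0.9 19.172983645423187 -13.91469651589557
1.0 39.63933392821227 -25.845773043154963
1.1 61.19455784161764 -35.67401820900733
1.2 83.62328271350614 -43.30123143654137
1.3 106.70140813890865 -48.65120413240905
1.4 130.19834511718864 -51.67048113789917
1.5 153.87932002111376 -52.328894835213106
1.6 177.50772037733353 -50.619866572329954
1.7 200.84745901999938 -46.56047239472278
```

```bash
python3 -m crank '[[[0,0.0192,-0.0139,0,1],[0,0.0396,-0.0258,0,1],[0,0.0612,-0.0357,0,1],[0,0.0836,-0.0433,0,1],[0,0.1067,-0.0487,0,1],[0,0.1302,-0.0517,0,1],[0,0.1539,-0.0523,0,1],[0,0.1775,-0.0506,0,1]]]' 15
python3 -c "
from h import *
rel(case([-10,0,300]),79.7)"
```

```text
t: 5.15
eef_pos: [694.3, -37.7, 274.7]
eef_rot: [0.769, 0.639, 0.001, 0.0]
ft_force: [0.4, 2.9, -0.6]
opening: 8.9
grasp_force: 15.0
t 5.15 pos [694.3 -37.7 274.7] heading 79.39 shift [ 1.000e-04 -1.414e-01 -2.560e-02] turn -0.005456058065786003 F [ 0.4  2.9 -0.6] open 8.9 grip 15.0 q [-0.23  0.44  1.13  0.    1.57 -0.04]
```

```bash
python3 -m crank '[[[0,0.0118,0.002,0,1],[0,0.0233,0.0041,0,1],[0,0.03,0.0055,0,1],[0,0.033,0.006,0,1],[0,0.033,0.006,0,1],[0,0.033,0.006,0,1]]]' 15
python3 -c "
from h import *
from workcell import camera
rel(case([-10,0,300]),79.7)
c=camera('wrist');np.savez('pics/w2.npz',**c);w=c['image']
d=camera('scene');cv2.imwrite('pics/w2.png',cv2.resize(np.hstack([w,d['image']])[:,:,::-1],(800,300)))
"
```

```text
t: 5.75
eef_pos: [725.3, -43.5, 267.8]
eef_rot: [0.769, 0.639, 0.001, -0.0]
ft_force: [1.0, 5.3, 0.1]
opening: 9.4
grasp_force: 15.0
t 5.75 pos [725.3 -43.5 267.8] heading 79.39 shift [ 1.00e-04 -1.73e-01 -3.22e-02] turn -0.005359025189635465 F [1.  5.3 0.1] open 9.4 grip 15.0 q [-0.23  0.54  1.02  0.    1.59 -0.04]
```

View pics/w2.png

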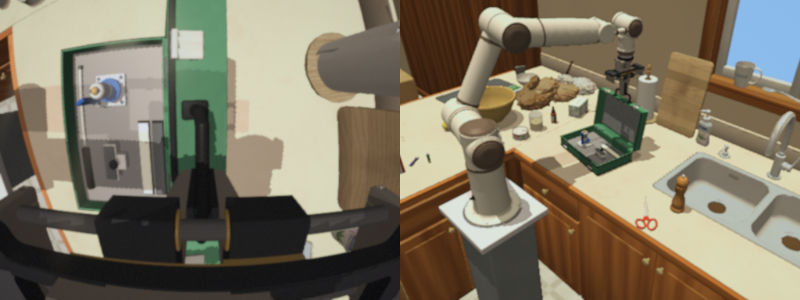

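The wrist half shows the open case. The post head with its blue collar is near (105,92) in the composite, and the bar is in the fingers near (200,150). The scene half shows the lid leaning back, so I release and lift off.

```bash
python3 -m crank '[[[0,0,0,0,0.3],[0,0,0,0,0.3],[0,0,0,0,0.3],[0,0,-0.01,0,0.3],[0,0,-0.03,0,0.3],[0,0,-0.06,0,0.3],[0,0,-0.07,0,0.3]]]' 15
python3 -c "
from h import *
rel(case([-10,75,330]),79.7)"
```

```text
t: 6.55
eef_pos: [726.3, -45.1, 342.7]
eef_rot: [0.77, 0.638, 0.002, 0.003]
ft_force: [-0.1, 0.9, 0.9]
opening: 32.2
grasp_force: 0.0
t 6.55 pos [726.3 -45.1 342.7] heading 79.33 shift [ 0.0763 -0.1748  0.0115] turn -0.006494037393638086 F [-0.1  0.9  0.9] open 32.2 grip 0.0 q [-0.23  0.53  0.88 -0.    1.72 -0.04]
```

```bash
python3 -m crank '[[[0.013,-0.03,0,-0.14,0.3],[0.026,-0.06,0,-0.28,0.3],[0.04,-0.09,0.01,-0.42,0.3],[0.052,-0.12,0.03,-0.56,0.3],[0.065,-0.15,0.05,-0.7,0.2],[0.0765,-0.175,0.07,-0.84,0.1],[0.0765,-0.175,0.08,-0.98,0],[0.0765,-0.175,0.09,-1.12,-0.1]]]' 15
python3 -m crank '[[[0,0,0,-0.1,-0.1],[0,0,0,-0.19,-0.1],[0,0,0,-0.19,-0.1],[0,0,0,-0.19,-0.1]]]' 15
python3 -c "
from h import *
from workcell import camera
rel(case([-10,75,250]),154.7)
c=camera('wrist');np.savez('pics/w3.npz',**c);w=c['image'];cv2.imwrite('pics/w3.png',w[:,:,::-1])
P=case([-10,75,96]);print('head ball',fproj(c,[P,case([-10,75,87]),case([-10,75,48])]))
for a in np.radians([180,196,206,216]):
  print(np.degrees(a),fproj(c,[case([-5+r*np.cos(a),75+r*np.sin(a),98]) for r in(25,43)]))
"
```

```text
t: 7.35
eef_pos: [566.4, 63.5, 247.1]
eef_rot: [0.31, 0.951, -0.0, -0.0]
ft_force: [0.9, -0.1, -0.1]
opening: 50.0
grasp_force: 0.0
t: 7.75
eef_pos: [567.5, 62.8, 247.9]
eef_rot: [0.223, 0.975, -0.0, 0.0]
ft_force: [-0.2, -0.2, -0.2]
opening: 50.3
grasp_force: 0.0
t 7.75 pos [567.5  62.8 247.9] heading 154.27 shift [-0.0014 -0.     -0.0021] turn -0.007502428053652692 F [-0.2 -0.2 -0.2] open 50.3 grip 0.0 q [-0.1   0.13  1.57 -0.    1.45 -1.22]
head ball [[258.57909688 179.30501711]
 [258.58645458 177.61426205]
 [258.61441613 171.20145888]]
180.0 [[253.69090212 162.42384992]
 [249.21024071 146.60846647]]
196.0 [[247.85091998 164.93321955]
 [239.10577874 151.01186737]]
206.0 [[244.66473381 167.27170983]
 [233.62051516 155.10394535]]
216.0 [[241.95617626 170.1133036 ]
 [228.98481358 160.06124564]]
```

View pics/w3.png

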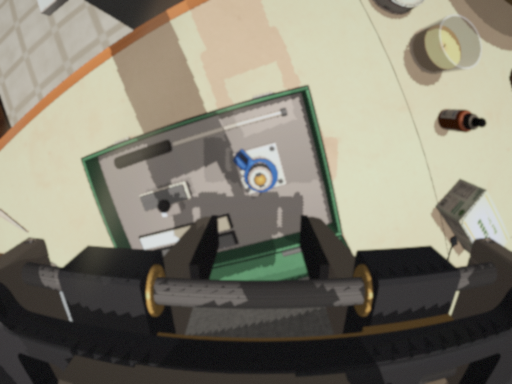

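The wrist view shows the head's brass ball near (261,181), centred between the finger tips at columns 218 and 302. The blue tab is at about (240,157). I'll measure both more precisely.

```bash
python3 - <<'E'
from h import *
c=dict(np.load("pics/w3.npz"));im=c["image"]
z=cv2.resize(im[130:210,215:305],None,fx=7,fy=7,interpolation=cv2.INTER_CUBIC);cv2.imwrite("pics/w3c.png",z[:,:,::-1])
i=im.astype(int);b=(i[...,2]>i[...,0]*1.5+20)&(i[...,2]>80);ys,xs=np.where(b[130:210,215:305]);print(len(xs),xs.min()+215,xs.max()+215,ys.min()+130,ys.max()+130)
E
```

```text
388 234 276 150 191
```

View pics/w3c.png

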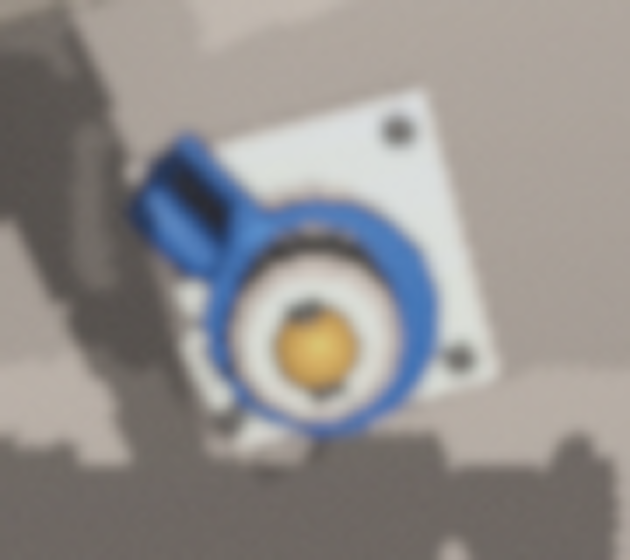

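The ball is at (260.3,179.3), on the predicted axis. The tab top is the lower-left bright strip, at about 207° about the post in the case frame. I'll turn a bit more so the right-hand finger clears it, then descend.

```bash
python3 -m crank '[[[-0.001,0,0.02,-0.1,-0.1],[-0.001,0,0.05,-0.185,-0.1],[-0.001,0,0.08,-0.185,-0.1],[-0.001,0,0.11,-0.185,-0.1],[-0.001,0,0.13,-0.185,-0.1],[-0.001,0,0.145,-0.185,-0.1],[-0.001,0,0.145,-0.185,-0.1]]]' 15
python3 -m crank '[[[0,0,0.015,0,-0.1],[0,0,0.03,0,-0.1],[0,0,0.04,0,-0.1],[0,0,0.046,0,-0.1],[0,0,0.046,0,-0.1]]]' 15
python3 -c "
from h import *
rel(case([-10,75,57]),165)"
```

```text
t: 8.5
eef_pos: [566.8, 62.6, 100.6]
eef_rot: [0.131, 0.991, -0.0, -0.002]
ft_force: [-0.4, 0.3, 0.3]
opening: 50.4
grasp_force: 0.0
t: 9.0
eef_pos: [567.6, 62.6, 55.6]
eef_rot: [0.131, 0.991, -0.0, -0.001]
ft_force: [0.6, -0.2, -0.9]
opening: 50.7
grasp_force: 0.0
t 9.0 pos [567.6  62.6  55.6] heading 165.0 shift [-0.0012 -0.0001 -0.0014] turn -2.8786285933898237e-05 F [ 0.6 -0.2 -0.9] open 50.7 grip 0.0 q [-0.1   0.32  1.73  0.    1.08 -1.41]
```

```bash
python3 -m crank '[[[-0.001,0,0,0,0.4],[-0.001,0,0,0,0.4],[-0.001,0,0,0,0.4],[-0.001,0,0,0,0.4],[-0.001,0,0,0,0.4],[-0.001,0,0,0,0.4],[-0.001,0,0,0,1],[-0.001,0,0,0,1]]]' 25
python3 -m crank '[[[0,0,0,0,1],[0,0,0,0,1],[0,0,0,0,1],[0,0,0,0,1]]]' 25
python3 -c "
from h import *
from workcell import *
z=[]
for i in range(6):
    camera('wrist');z.append(get_obs()['eef_pos'])
print(np.mean(z,0),np.std(z,0));rel(case([-10,75,57]),165)"
```

```text
t: 9.8
eef_pos: [569.9, 62.6, 57.4]
eef_rot: [0.131, 0.991, 0.0, 0.001]
ft_force: [1.6, 3.6, 4.6]
opening: 27.5
grasp_force: 25.0
t: 10.2
eef_pos: [569.9, 62.5, 57.4]
eef_rot: [0.131, 0.991, 0.0, 0.001]
ft_force: [1.8, 4.2, 5.8]
opening: 27.2
grasp_force: 25.0
[569.92037512  62.5400398   57.3894845 ] [0.00710295 0.01359593 0.00645638]
t 10.5 pos [569.9  62.5  57.4] heading 164.99 shift [ 0.0011 -0.0007  0.0004] turn -8.975125828141052e-05 F [1.3 4.5 5.1] open 27.0 grip 25.0 q [-0.1   0.32  1.73  0.    1.08 -1.41]
```

```bash
python3 -m crank '[[[0,0,-0.005,0,1],[0,0,-0.01,0,1],[0,0,-0.015,0,1],[0,0,-0.02,0,1],[0,0,-0.025,0,1],[0,0,-0.028,0,1],[0,0,-0.028,0,1],[0,0,-0.028,0,1]]]' 30
python3 -m crank '[[[0,0,0,0,1],[0,0,0,0,1],[0,0,0,0,1]]]' 30
python3 -c "
from h import *
from workcell import *
c=camera('wrist')
rel([568.7,62.2,85.4],165)
w=c['image'];s=camera('scene')['image'][140:260,140:260]
cv2.imwrite('pics/w4.png',np.hstack([w[:,:,::-1],cv2.resize(s,(288,384))[:,:,::-1]]))
for a in np.radians([206,180,154]):print(fproj(c,[case([-5+r*np.cos(a),75+r*np.sin(a),98]) for r in(25,43)]))"
```

```text
t: 11.3
eef_pos: [569.8, 62.6, 84.2]
eef_rot: [0.131, 0.991, 0.0, 0.001]
ft_force: [4.6, 3.8, -2.1]
opening: 27.2
grasp_force: 30.0
t: 11.6
eef_pos: [569.8, 62.5, 84.1]
eef_rot: [0.131, 0.991, 0.0, 0.001]
ft_force: [4.9, 5.2, -2.9]
opening: 27.2
grasp_force: 30.0
t 11.65 pos [569.8  62.5  84.1] heading 164.98 shift [ 0.001  -0.0006 -0.0013] turn -0.0002712678256080658 F [ 5.6  4.  -2.9] open 27.0 grip 30.0 q [-0.1   0.29  1.72  0.    1.14 -1.41]
[[235.09988226 210.02295339]
 [217.68058894 182.87037264]]
[[254.37683256 204.15960964]
 [251.49435462 172.12219501]]
[[274.53973047 206.94347347]
 [287.0444885  177.23990602]]
```

View pics/w4.png

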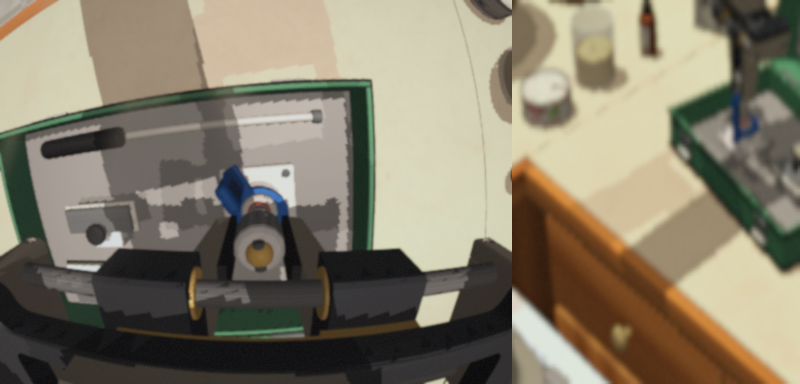

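The wrist half shows the head held between the pads, a reddish spot (the ring) just below it at (262,205), and the blue tab upright at (235,187), clear of the finger. The measured rise is 26.7 mm, so I add 1.3 mm, hold, and begin the swing.

```bash
python3 -m crank '[[[0,0,-0.0013,0,1],[0,0,-0.0013,0,1],[0,0,-0.0013,0,1],[0,0,-0.0013,0,1],[0,0,-0.0013,0,1],[0,0,-0.0013,0.07,1],[0,0,-0.0013,0.14,1],[0,0,-0.0013,0.21,1]]]' 30
python3 -c "
from h import *
rel([568.7,62.2,85.4],77.7)"
```

```text
t: 12.5
eef_pos: [569.8, 62.6, 85.4]
eef_rot: [0.235, 0.972, 0.001, 0.001]
ft_force: [6.1, 4.6, -3.0]
opening: 27.0
grasp_force: 30.0
t 12.5 pos [569.8  62.6  85.4] heading 152.79 shift [ 0.0008 -0.0009 -0.    ] turn 1.31051175030431 F [ 6.1  4.6 -3. ] open 27.0 grip 30.0 q [-0.1   0.29  1.72  0.    1.14 -1.2 ]
```

```bash
python3 -m crank '[[[0,0,0,0.07,1],[0,0,0,0.14,1],[0,0,0,0.21,1],[0,0,0,0.28,1],[0,0,0,0.35,1],[0,0,0,0.42,1],[0,0,0,0.49,1],[0,0,0,0.56,1]]]' 30
python3 -c "
from h import *
from workcell import get_obs
rel([568.7,62.2,85.4],77.7);print(get_obs()['ft_torque'])"
```

```text
t: 13.3
eef_pos: [570.1, 62.6, 85.4]
eef_rot: [0.495, 0.869, 0.001, 0.001]
ft_force: [5.5, 4.4, -3.9]
opening: 27.4
grasp_force: 35.1
t 13.3 pos [570.1  62.6  85.4] heading 120.71 shift [ 0.0004 -0.0015  0.    ] turn 0.7506618493800322 F [ 5.5  4.4 -3.9] open 27.4 grip 35.1 q [-0.1   0.29  1.72  0.    1.14 -0.64]
[ 0.81416042 -1.37247868  0.04773614]
```

```bash
python3 -m crank '[[[0,0,0,0.07,1],[0,0,0,0.14,1],[0,0,0,0.21,1],[0,0,0,0.28,1],[0,0,0,0.35,1],[0,0,0,0.42,1],[0,0,0,0.49,1],[0,0,0,0.56,1]]]' 30
python3 -c "
from h import *
from workcell import get_obs,camera
rel([568.7,62.2,85.4],77.7);print(get_obs()['ft_torque'])
c=camera('wrist');cv2.imwrite('pics/w5.png',c['image'][:,:,::-1])
for a in np.radians([206,180,154]):print(fproj(c,[case([-5+r*np.cos(a),75+r*np.sin(a),98]) for r in(25,43)]))"
```

```text
t: 14.1
eef_pos: [570.3, 62.6, 85.5]
eef_rot: [0.716, 0.699, 0.001, 0.001]
ft_force: [6.6, 4.4, -3.3]
opening: 27.4
grasp_force: 34.7
t 14.1 pos [570.3  62.6  85.5] heading 88.63 shift [-0.0004 -0.0016  0.0001] turn 0.1907522385679693 F [ 6.6  4.4 -3.3] open 27.4 grip 34.7 q [-0.1   0.29  1.72  0.    1.14 -0.08]
[ 0.76840418 -1.44401233  0.07352577]
[[223.53799915 251.51066208]
 [195.78622837 258.68437044]]
[[221.34353607 234.10619528]
 [190.98307522 229.18023959]]
[[227.95833307 217.1806457 ]
 [201.31760946 199.61074643]]
```

View pics/w5.png

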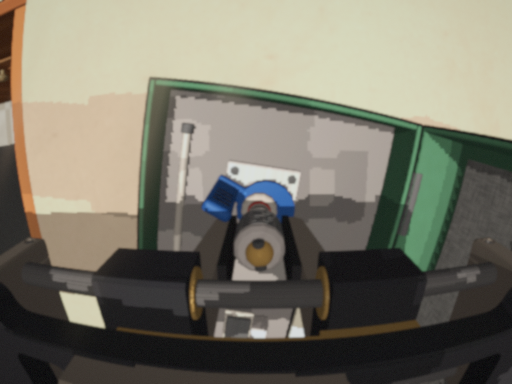

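The wrist view shows the blue tab pushed to about (225,197), close to its shut direction, with the finger behind it. I'll continue in small turns and watch the torque.

```bash
python3 -m crank '[[[0,0,0,0.04,1],[0,0,0,0.08,1],[0,0,0,0.12,1],[0,0,0,0.16,1],[0,0,0,0.16,1]]]' 30
python3 -c "
from h import *
from workcell import get_obs
rel([568.7,62.2,85.4],77.7);o=get_obs();print(o['ft_torque'],o['joint_torque'])"
python3 -m crank '[[[0,0,0,0.03,1],[0,0,0,0.06,1],[0,0,0,0.06,1]]]' 30
python3 -c "
from h import *
from workcell import get_obs
rel([568.7,62.2,85.4],77.7);o=get_obs();print(o['ft_torque'],o['joint_torque'])"
```

```text
t: 14.65
eef_pos: [570.0, 62.0, 85.5]
eef_rot: [0.768, 0.641, 0.0, 0.001]
ft_force: [5.8, 2.0, -3.1]
opening: 27.2
grasp_force: 39.5
t 14.65 pos [570.   62.   85.5] heading 79.66 shift [ 0.     -0.0013  0.0001] turn 0.034241800155776 F [ 5.8  2.  -3.1] open 27.2 grip 39.5 q [-0.1   0.29  1.72 -0.    1.14  0.08]
[ 0.35606853 -1.22910261  0.5446234 ] [ -1.62843827 -40.79455018 -27.34985948  -0.51894262   1.76570445
   0.78009322]
t: 14.95
eef_pos: [569.6, 61.1, 85.5]
eef_rot: [0.787, 0.618, -0.0, 0.001]
ft_force: [4.5, -1.7, -3.1]
opening: 27.2
grasp_force: 39.8
t 14.95 pos [569.6  61.1  85.5] heading 76.28 shift [ 0.0008 -0.0011  0.0001] turn -0.02485356814292958 F [ 4.5 -1.7 -3.1] open 27.2 grip 39.8 q [-0.1   0.29  1.72 -0.    1.14  0.14]
[-0.45802347 -0.99437356  0.66869196] [  0.51527934 -40.84833026 -27.5963974    0.735406     1.55905601
   0.85585048]
```

```bash
python3 - <<'E'
from h import *
from workcell import camera
c=camera('wrist');im=c['image'][:,:,::-1].copy();u0,v0,k=185,160,6
z=cv2.resize(im[v0:v0+95,u0:u0+125],None,fx=k,fy=k,interpolation=cv2.INTER_CUBIC)
for a,col in((154,(0,255,255)),(167,(0,0,255)),(206,(255,255,255))):
    d=np.radians(a);n=np.array([-np.sin(d),np.cos(d)])
    q=[np.r_[np.array([-5,75])+r*np.array([np.cos(d),np.sin(d)])+s*n,98] for r,s in((25,4),(43,4),(43,-4),(25,-4))]
    p=(fproj(c,[case(x) for x in q])+[1.7,0]-[u0,v0])*k
    cv2.polylines(z,[p.astype(np.int32)],True,col,1)
cv2.imwrite('pics/w6.png',z)
E
```

```text
(no output)
```

View pics/w6.png

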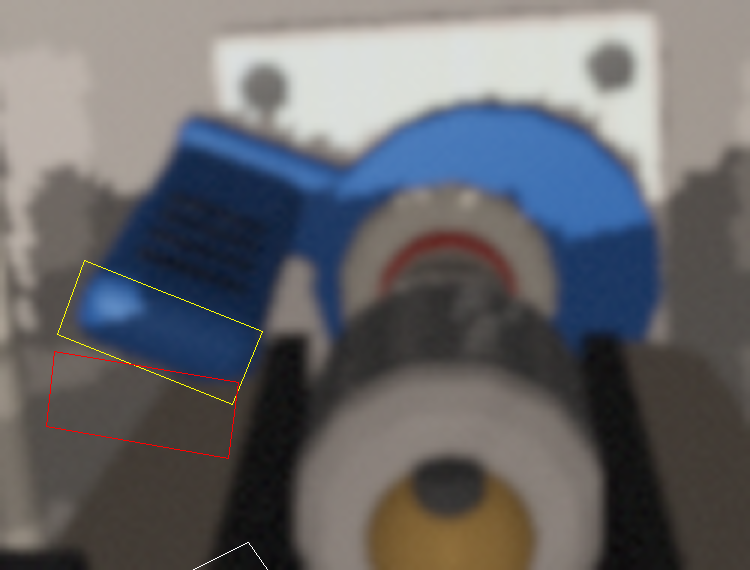

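The picture shows the tab top on the yellow outline for fully shut (154°), and the red ring sitting right at the collar's top face near (450,245). The torque rise also shows the lever on its stop, so I'm handing in.

```bash
python3 -m crank '[[[0,0,0,0,1],[0,0,0,0,1],[0,0,0,0,1]]]' 30 && python3 -c "
from workcell import *
print(sign_off())"
```

```text
t: 15.3
eef_pos: [569.5, 61.2, 85.5]
eef_rot: [0.787, 0.618, -0.0, 0.001]
ft_force: [4.9, -2.6, -4.7]
opening: 27.4
grasp_force: 40.0
the job is handed in; nothing more can be done
None
```

I handed the job in at about 15 s of the 64 s allowed: the lid is on its stop, the cam lever is shut, and the post's head is still gripped at the mark (raised 28 mm by the arm's reading, ring at the collar top in the last picture); I never went near the scissors, mill or tin, and sign-off returned no verdict.

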